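# Break down the polishing tool stack

## Task

Take the polishing tool stack apart from the top down, putting each piece away before lifting the next: push the brass pin fully home, shoulder flush, in the bore of the green block; set the steel weight on the middle of the yellow plate, the blue lens holder on the middle of the white plate, and last the dark iron lap on the middle of the drive plate with the black rubber face. Keep every piece upright, set them down gently rather than dropping them, and leave the amber bottle standing where it is.

Things in the scene. Friction and masses are not known exactly. Their poses are not given: they have to be found in the camera images.
- pin_center (a point): brass locating pin, 70 mm tall, 120 g, standing upright on top of the stack at the start. From the foot up: shank 20 mm in diameter and 24 mm long with a 3 mm high, 2 mm wide chamfer at the foot; shoulder 30 mm in diameter and 6 mm thick; round grip 18 mm in diameter and 40 mm long with a dark band near its top. The point is on its axis, 35 mm above the foot (5 mm above the top of the shoulder); z along the axis, up
- weight_center (a point): bright silvery steel weight, a plain disc 40 mm in diameter and 24 mm tall, 0.24 kg, second from the top of the stack (the pin stands on it). The point is its centre, 12 mm above its underside; z up
- holder_center (a point): blue plastic lens holder, a disc 52 mm in diameter and 26 mm tall, 80 g, third from the top of the stack. The point is its centre, 13 mm above its underside; z up
- lap_center (a point): dark iron lap, a disc 64 mm in diameter and 30 mm tall, 0.6 kg, lowest of the stack; it stands on a fixed cream-coloured round stand 96 mm in diameter and 10 mm tall. The point is its centre, 15 mm above its underside; z up. The four pieces of the stack stand loosely on one another, on nearly the same axis
- bore_block_hole0 (a point): green fixture block, 80 x 80 mm and 32 mm tall, fixed, with one upright bore in the middle of its top: diameter 21.2 mm, 26 mm deep, its mouth chamfered by 2 mm. The point is the centre of the bore's mouth, level with the block's top; with the pin home its shoulder rests on the block's top and its centre point is 11 mm above this point; z up
- yellow_plate_top (a point): yellow round plate, 86 mm in diameter and 12 mm tall, fixed, place of the steel weight. The point is the centre of its top; z up
- white_plate_top (a point): white square plate, 100 x 100 mm and 8 mm tall, fixed, place of the blue lens holder. The point is the centre of its top; z up
- drive_plate_top (a point): round drive plate, a bright steel disc 104 mm in diameter with a black rubber face 90 mm in diameter on it, 18 mm tall in all, fixed, place of the dark lap. The point is the centre of the rubber face; z up
- amber_center (a point): small amber bottle with a white cap, 34 mm in diameter and 85 mm tall, standing loose among the places; to be left alone. The point is its centre, half-way up; z up

How it is judged:
On the way, in this order (a step that is already met when the one before it is completed fails the run):
1. brass pin fully home in the bore of the green block, released (horizontal distance between pin_center and bore_block_hole0 below 0.004 m and z of pin_center in the frame of bore_block_hole0 below 0.0135 m and angle between pin_center's own z axis and vertical below 0.08 rad and contact force between the fingers and pin below 0.3 N and linear speed of pin below 0.03 m/s), for 0.2 s.
2. steel weight released on the middle of the yellow plate (horizontal distance between weight_center and yellow_plate_top below 0.013 m and z of weight_center in the frame of yellow_plate_top between 0.009 and 0.015 m and angle between weight_center's own z axis and vertical below 0.08 rad and contact force between the fingers and weight below 0.3 N and linear speed of weight below 0.03 m/s), for 0.2 s.
3. blue lens holder released on the middle of the white plate (horizontal distance between holder_center and white_plate_top below 0.013 m and z of holder_center in the frame of white_plate_top between 0.01 and 0.016 m and angle between holder_center's own z axis and vertical below 0.08 rad and contact force between the fingers and holder below 0.3 N and linear speed of holder below 0.03 m/s), for 0.2 s.
4. dark lap released on the middle of the rubber-faced drive plate (horizontal distance between lap_center and drive_plate_top below 0.013 m and z of lap_center in the frame of drive_plate_top between 0.012 and 0.018 m and angle between lap_center's own z axis and vertical below 0.08 rad and contact force between the fingers and lap below 0.3 N and linear speed of lap below 0.03 m/s), for 0.2 s.
At the end, for the whole second after the job is handed in: Pin in the green block, within 2.5 mm of fully home and 4 mm of the bore axis; weight on the yellow, blue holder on the white and lap on the drive plate, each within 13 mm of its centre and resting on it (3 mm); all upright within 0.08 rad, released, at rest; bottle within 20 mm of its start (all of step 1 and all of step 2 and all of step 3 and all of step 4); the robot touches nothing.
It fails at once if the amber bottle is moved by more than 20 mm or tipped (distance of amber_center from where it was at the start of the episode above 0.02 m or angle between amber_center's own z axis and vertical above 0.4 rad).
It fails at once if a piece is tipped over (angle between any of pin_center, weight_center, holder_center, lap_center's own z axis and vertical above 0.6 rad).
It fails at once if a piece is dropped or thrown (faster than 0.75 m/s while not held: a fall of about 3 cm) ((contact force between the fingers and pin below 0.1 N and linear speed of pin above 0.75 m/s) or (contact force between the fingers and weight below 0.1 N and linear speed of weight above 0.75 m/s) or (contact force between the fingers and holder below 0.1 N and linear speed of holder above 0.75 m/s) or (contact force between the fingers and lap below 0.1 N and linear speed of lap above 0.75 m/s)).
It also fails if it takes over 122 s, if anything falls off the work surface, if the arm or the gripper's body presses on something with over 40 N, if the wrist force passes 120 N, or if a joint passes its speed limit or range.

## Robot

A 6-joint arm with a two-finger parallel gripper is mounted at the origin on the work surface. World frame = base frame: x ahead of the robot, y to its left, z up, the work surface at z = 0. Lengths are in m, angles in rad, forces in N, time in s.
With the tool pointing down it reaches from about 0.375 to 0.975 m from the base axis. Payload 3.8 kg.
Tool frame: the origin (TCP) lies on the centre line of the jaws, within the pads' length; the fingertips stand 17 mm ahead of it and the grasp point (between the pads) lies 2 mm behind it (bot.tip_extent is the distance from the TCP to the fingertips, in m); z points along the fingers, y is the line along which they close (so a half turn about z gives the same grasp; the last joint's range is limited). The gripper opens to 85 mm and grips with 20 to 120 N. Pads are 22 mm wide; open, the fingers measure 114 mm over their backs; the gripper's body (76 mm by 85 mm) begins 54 mm behind the grasp point. The pads swing forward as they close: fully open they stand 13 mm farther back than shut.
Start: joints at [1.284, 0.264, 1.604, -0, 1.274, -0.037], TCP at [0.167, 0.654, 0.224] pointing down, gripper open.
Joint ranges: [-2.63, 2.63], [-0.94, 2.18], [0.31, 2.57], [-1.31, 4.45], [0, 2.66], [-2.55, 2.55]. Speed limits (rad/s): [2.57, 2.57, 3.14, 3.14, 3.14, 3.14].

## Interface

Orientations are given as a rotation vector (axis times angle).
In Python, from workcell import readout, read_camera, finish_job, bot gives the robot as it stands.
- The arm moves only by the tool jog_arm, never from a script. Its argument "deltas" is one flat list of numbers, 7 for each row, row after row: the shift along the tool's x, y, z in m, then the turn, a rotation vector about the tool's x, y, z in degrees, then the gripper command: -1 is shut, 1 is fully open, values between are in proportion. A call has 1 to 8 rows; each row is the pose to reach, as a shift and turn from the pose commanded when the call began, along the tool's axes at that moment; what a row does not reach only later rows make up. A row lasts 1/10 s, in which the tool goes at most 50 mm and 8.59 degrees, less where a joint would pass 70% of its speed; a pose out of reach is approached as far as the arm can. A call with a gripper value outside its range is refused whole. The fingers move at their own pace and stop on an object; "squeeze" is the grip in N (left out, the last holds). Time passes only in rows, so rows that repeat a pose let the fingers close. It gives the time, the measured TCP pose, the force, the opening and the grip force at its end, in the units of the state.
- readout.read_state(): the state, without advancing time (a new reading comes with each control period).
- read_camera(name): name is "scene" or "side" or "wrist"; returns a dict with "color" (420x560x3 uint8, blue, green, red), "fx", "fy", "cx", "cy" (pixels), "origin" and "attitude" of the camera in the world. Camera axes: x right, y down, z forward; pixel columns grow to the right and rows downward; lengths in m; the calibration is good to about 2 mm. The wrist camera is an equidistant fisheye: a pixel r from the principal point sees the ray r / f radians off the axis. A picture is of the moment at which its call begins. There is no depth.
- finish_job(): hands the job in; it is judged then, once.
The state is a dict: "time": time; "q": joint angles; "joint_vel": joint speeds; "joint_torque": joint torques, N m; "tool_pos": TCP position; "tcp_rot": TCP orientation; "wrist_force": force on the tool from outside, world axes, zero at the start; "torque": the same for the moment, N m; "width": opening from 0.0 (shut) to 1.0 (fully open); "grip_force": force on a finger pad.
Only numpy, scipy, OpenCV 4.12 (cv2) and the standard library are available. Lean on these libraries where they do the work, as an engineer would, in place of code of your own. Each camera call takes 0.05 s, during which the arm holds its last target. There are 200 camera calls.

## Working session

There is one attempt and no reset: what is moved stays moved. The work goes in short steps, Python scripts to look and compute and a tool call to move; the robot and the scene stay as the last step left them, time stands still between calls to the robot, and variables do not carry over. Pictures are saved under pics/ and viewed, at most 14 in all, crops included, and the job is handed in when it is done.

Besides the shell and the picture viewer there is one more tool, called after "Request:" as a command line: name --argument value ..., lists and objects as JSON in quotes. jog_arm: Moves the arm, as the interface text tells. Its arguments: {"type":"object","properties":{"deltas":{"type":"array"},"squeeze":{"type":"number"}},"required":["deltas"]}

```bash
mkdir -p pics; ls; cat > h.py <<'E'
import numpy as np,cv2
from scipy.spatial.transform import Rotation as R
from workcell import readout, read_camera, finish_job, bot
def rot(c):
    a=np.array(c["attitude"],float)
    return a if a.shape==(3,3) else (R.from_rotvec(a).as_matrix() if a.size==3 else R.from_quat(a).as_matrix())
def ray(c,u,v,wrist=False):
    x=(u-c["cx"])/c["fx"];y=(v-c["cy"])/c["fy"]
    if wrist:
        t=np.hypot(x,y); s=np.sin(t)/max(t,1e-9); d=np.array([x*s,y*s,np.cos(t)])
    else: d=np.array([x,y,1.])
    return rot(c)@d
def onz(c,u,v,z,wrist=False):
    o=np.array(c["origin"]);d=ray(c,u,v,wrist);return o+d*(z-o[2])/d[2]
def proj(c,p,wrist=False):
    q=rot(c).T@(np.array(p)-np.array(c["origin"]))
    if wrist:
        r=np.hypot(q[0],q[1]);t=np.arctan2(r,q[2]);x,y=q[:2]/max(r,1e-9)*t
    else: x,y=q[:2]/q[2]
    return c["cx"]+c["fx"]*x,c["cy"]+c["fy"]*y
E
python3 - <<'E'
from h import *
for n in("scene","side","wrist"):
    c=read_camera(n);cv2.imwrite(f"pics/{n}0.png",c["color"]);np.save(f"{n}0.npy",c,allow_pickle=True)
    print(n,c["fx"],c["cx"],c["cy"],c["origin"],c["attitude"])
print(readout.read_state())
E
```

```text
pics
scene 514.9921633411063 281.98530618596055 209.50742483790214 [1.06023036 0.45548441 0.70157731] [-1.0820746  -2.33103159  1.08461743]
side 397.36941397162457 285.27456115828335 207.45529171904676 [ 0.41907702 -0.64830221  0.46345728] [-2.07472177  0.15256    -0.12369648]
wrist 325.19226210127806 279.35998715668086 211.93202201300647 [0.09924358 0.67131572 0.37286749] [2.3016467  1.78608871 0.24583565]
{'time': 0.15, 'q': array([ 1.28412832e+00,  2.64585604e-01,  1.60510884e+00,  2.96221838e-05,
        1.27371684e+00, -3.68839632e-02]), 'joint_vel': array([-0.00041771, -0.00249801, -0.00338217, -0.00156976,  0.00254116,
        0.00013968]), 'joint_torque': array([ 5.42985308e-04, -5.15899765e+01, -3.67960310e+01,  2.22461546e-05,
        8.00070295e-03, -6.47776164e-05]), 'tool_pos': array([0.16666579, 0.65347248, 0.22331813]), 'tcp_rot': array([-3.91314069e-01, -3.11680185e+00,  2.81193945e-03]), 'wrist_force': array([-0.35243394,  0.56826902,  0.263974  ]), 'torque': array([-0.0651586 ,  0.01315061, -0.03734446]), 'grip_force': 0.0, 'width': 1.0008492830028684}
```

View pics/scene0.png

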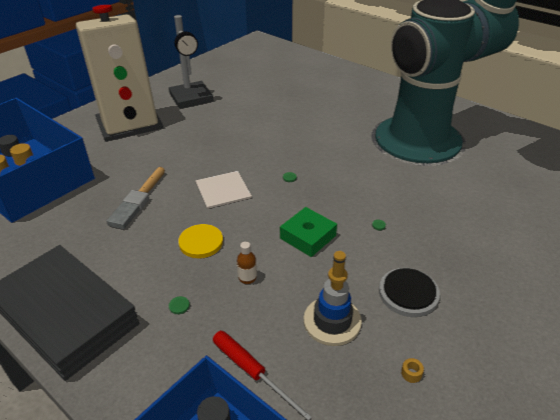

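View pics/side0.png

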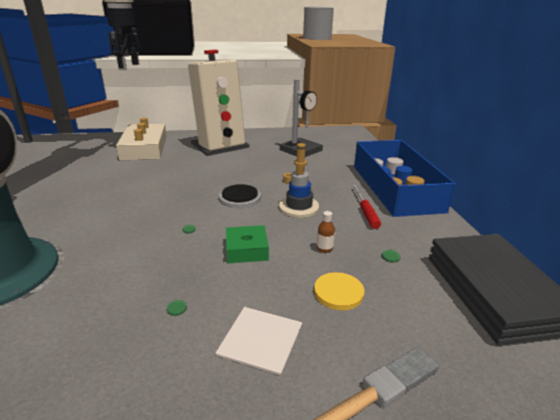

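View pics/wrist0.png

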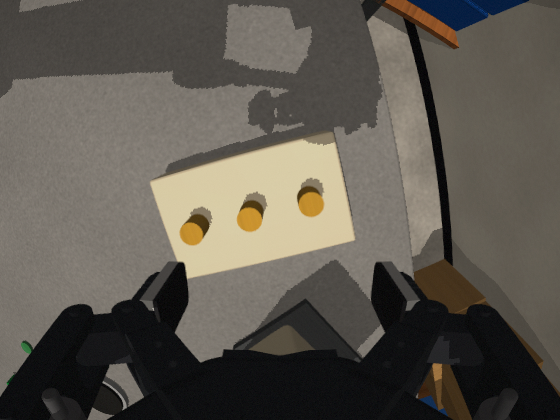

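Scene view: the stack has its pin at (339,258) and its lap at about (333,318). The green bore is at (308,226), yellow plate (201,240), white plate (223,189), drive plate (410,290) and bottle (247,262). The side view shows the same items; the wrist view only shows a decoy cream block.

```bash
cat >> h.py <<'E'
from scipy.optimize import least_squares
def blob(m,near=None):
    cs,_=cv2.findContours(m.astype(np.uint8),cv2.RETR_EXTERNAL,cv2.CHAIN_APPROX_NONE)
    cs=[c for c in cs if cv2.contourArea(c)>25]
    if near is not None: cs=[c for c in cs if cv2.pointPolygonTest(c,near,True)>-25]
    return max(cs,key=cv2.contourArea)[:,0,:].astype(float) if cs else None
def circ(c,pts,z,r,wrist=False):
    P=np.array([onz(c,u,v,z,wrist)[:2] for u,v in pts])
    f=least_squares(lambda p:np.hypot(*(P-p).T)-r,P.mean(0),loss='soft_l1',f_scale=.0015)
    return f.x,np.median(np.abs(f.fun))
E
python3 - <<'E'
from h import *
near=dict(scene=dict(y=(201,240),w=(223,189),g=(308,230),d=(410,290),gr=(339,258),blue=(334,305)),
 side=dict(y=(339,290),w=(260,338),g=(247,243),d=(240,195),gr=(301,152),blue=(299,190)))
for n in("scene","side"):
    c=np.load(f"{n}0.npy",allow_pickle=True).item();h=cv2.cvtColor(c["color"],cv2.COLOR_BGR2HSV).astype(int);H,S,V=h[...,0],h[...,1],h[...,2]
    N=near[n]
    b=blob((H>20)&(H<35)&(S>150)&(V>190),N['y']);print(n,'yellow',circ(c,b,.012,.043))
    b=blob((S<45)&(V>185),N['w']);P=np.array([onz(c,u,v,.008)[:2] for u,v in b],np.float32);print('white',cv2.minAreaRect(P))
    b=blob((H>50)&(H<75)&(S>120)&(V>80),N['g']);P=np.array([onz(c,u,v,.032)[:2] for u,v in b],np.float32);print('green',cv2.minAreaRect(P), b.min(0),b.max(0))
    u,v=map(int,N['g']); 
    b=blob((V<28),N['d']);print('drive',circ(c,b,.018,.045))
    # pin blob: orange
    b=blob((H>10)&(H<24)&(S>130)&(V>60),N['gr'])
    print('pin px',b.min(0),b.max(0))
    b=blob((H>105)&(H<125)&(S>150),N['blue']);print('blue px',b.min(0),b.max(0))
s=np.load("scene0.npy",allow_pickle=True).item()["color"][170:350,270:450];d=np.load("side0.npy",allow_pickle=True).item()["color"][130:280,210:390]
cv2.imwrite("pics/crop.png",np.hstack([cv2.resize(s,(400,400)),cv2.resize(d,(400,333))[:333] if 0 else cv2.copyMakeBorder(cv2.resize(d,(400,333)),0,67,0,0,0)]))
E
```

```text
scene yellow (array([ 0.60850268, -0.1406194 ]), np.float64(0.002556914228476252))
white ((0.4636053442955017, -0.22599537670612335), (0.0967811644077301, 0.09629740566015244), 61.9626350402832)
green ((0.4610258936882019, 0.00970320962369442), (0.07989247888326645, 0.080880306661129), 89.2659683227539) [280. 207.] [336. 244.]
drive (array([0.46388268, 0.23662647]), np.float64(0.0016808614310724126))
pin px [328. 261.] [346. 289.]
blue px [319. 290.] [350. 319.]
side yellow (array([ 0.60641327, -0.14070197]), np.float64(0.0015814112632369093))
white ((0.46138522028923035, -0.226911723613739), (0.09967824816703796, 0.09851561486721039), 61.76729202270508)
green ((0.4578098952770233, -0.011633660644292831), (0.11708060652017593, 0.0782926082611084), 89.44666290283203) [226. 226.] [267. 262.]Traceback (most recent call last):
  File "<stdin>", line 11, in <module>
  File "h.py", line 28, in circ
    P=np.array([onz(c,u,v,z,wrist)[:2] for u,v in pts])
                                                  ^^^
TypeError: 'NoneType' object is not iterable
```

```bash
python3 - <<'E'
from h import *
for n,nb,np_ in(("scene",(334,305),(337,275)),("side",(299,190),(301,165))):
    c=np.load(f"{n}0.npy",allow_pickle=True).item();h=cv2.cvtColor(c["color"],cv2.COLOR_BGR2HSV).astype(int);H,S,V=h[...,0],h[...,1],h[...,2]
    b=blob((H>105)&(H<125)&(S>150)&(V>40),nb);m=(b.min(0)+b.max(0))/2;print(n,b.min(0),b.max(0),onz(c,*m,.055))
    b=blob((H>8)&(H<28)&(S>100)&(V>60),np_);m=(b.min(0)+b.max(0))/2;print(b.min(0),b.max(0),onz(c,*m,.125))
    if n=="side":
        b=blob(V<45,(240,195));
        if b is not None:print('drive',circ(c,b,.018,.045))
    b=blob((H>3)&(H<14)&(S>140)&(V>60)&(V<170),(247,268) if n=="scene" else (326,232))
    if b is not None: m=(b.min(0)+b.max(0))/2;print('amber',b.min(0),b.max(0),onz(c,*m,.035))
s=np.load("scene0.npy",allow_pickle=True).item()["color"][170:350,270:450];d=np.load("side0.npy",allow_pickle=True).item()["color"][130:280,210:390]
cv2.imwrite("pics/crop.png",np.hstack([cv2.resize(s,(400,400)),cv2.copyMakeBorder(cv2.resize(d,(400,333)),0,67,0,0,0)]))
E
```

```text
scene [319. 290.] [350. 319.] [0.60380643 0.17462699 0.055     ]
[328. 261.] [347. 289.] [0.60437748 0.17529115 0.125     ]
side [289. 182.] [309. 196.] [0.59247047 0.15861465 0.055     ]
[294. 149.] [306. 173.] [0.59164103 0.15775941 0.125     ]
drive (array([0.45793457, 0.22880363]), np.float64(0.002530346684657639))
amber [319. 222.] [333. 235.] [0.6213649  0.01425706 0.035     ]
```

View pics/crop.png

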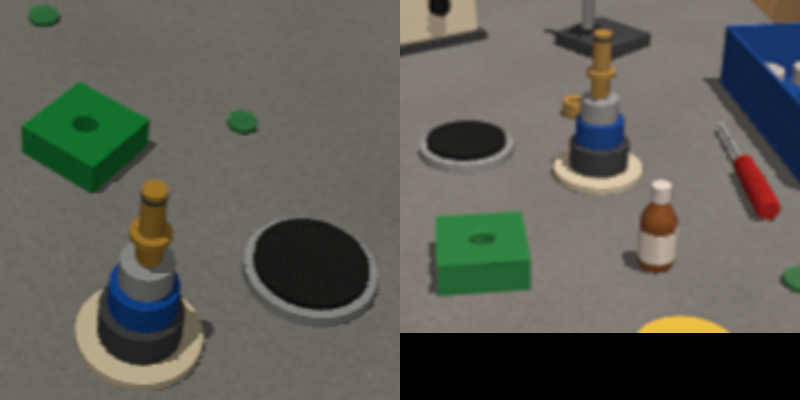

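The crop shows the pin, weight, blue holder and lap standing on the cream stand, with the block aligned to the axes. Intersecting the two views puts the stack near (0.595, 0.169). Next I check the tall background things and work out the move.

```bash
cat >> h.py <<'E'
T=np.array([[0,1,0],[1,0,0],[0,0,-1.]]) # wanted tool axes (columns): x=+Y y=+X z=down
def go(p):
    s=readout.read_state();A=R.from_rotvec(s["tcp_rot"]).as_matrix()
    print("t",round(s["time"],2),"pos",s["tool_pos"].round(4),"shift",(A.T@(np.array(p)-s["tool_pos"])).round(4),"turn",np.degrees(R.from_matrix(A.T@T).as_rotvec()).round(2),"w",round(s["width"],3),"F",s["wrist_force"].round(1))
E
python3 - <<'E'
from h import *
a=np.load("scene0.npy",allow_pickle=True).item();b=np.load("side0.npy",allow_pickle=True).item()
for q in((192,100),(130,130)):print('sc',onz(a,*q,0))
for q in((300,150),(220,148),(143,152)):print('sd',onz(b,*q,0))
go([.595,.169,.31])
E
```

```text
sc [ 0.22730344 -0.58820537  0.        ]
sc [ 0.43908379 -0.59111575  0.        ]
sd [0.67335506 0.54721726 0.        ]
sd [4.16892606e-01 5.90373882e-01 5.55111512e-17]
sd [0.17835159 0.578064   0.        ]
t 0.15 pos [0.1667 0.6535 0.2233] shift [-0.5348 -0.3637 -0.0861] turn [-9.000e-02  6.000e-02  7.569e+01] w 1.001 F [-0.4  0.6  0.3]
```

Request:
jog_arm --deltas '[0,0,-0.05,0,0,0,1,-0.05,-0.02,-0.087,0,0,8,1,-0.09,-0.045,-0.087,0,0,16,1,-0.13,-0.07,-0.087,0,0,24,1,-0.17,-0.1,-0.087,0,0,32,1,-0.21,-0.13,-0.087,0,0,40,1,-0.25,-0.155,-0.087,0,0,48,1,-0.29,-0.18,-0.087,0,0,56,1]'

```text
time: 0.95
tool_pos: [0.403, 0.4073, 0.3112]
tcp_rot: [-1.816, -2.564, 0.0]
wrist_force: [-0.1, 0.0, -0.2]
width: 0.996
grip_force: 0.0
```

```bash
python3 -c "
from h import *
go([.595,.169,.31])"
```

```text
t 0.95 pos [0.403  0.4073 0.3112] shift [-0.2885  0.1021  0.0012] turn [-0.    0.   19.38] w 0.996 F [-0.1  0.  -0.2]
```

Request:
jog_arm --deltas '[-0.046,0.016,0,0,0,7,1,-0.092,0.032,0,0,0,14,1,-0.138,0.048,0,0,0,19.4,1,-0.184,0.064,0,0,0,19.4,1,-0.23,0.08,0,0,0,19.4,1,-0.27,0.095,0,0,0,19.4,1,-0.288,0.102,0,0,0,19.4,1,-0.288,0.102,0,0,0,19.4,1]'

```text
time: 1.75
tool_pos: [0.5965, 0.1701, 0.3106]
tcp_rot: [-2.22, -2.223, 0.002]
wrist_force: [0.4, 0.3, -0.5]
width: 1.001
grip_force: 0.0
```

```bash
python3 -c "
from h import *
go([.595,.169,.31])
c=read_camera('wrist');cv2.imwrite('pics/wrist1.png',c['color']);np.save('wrist1.npy',c,allow_pickle=True)
print(c['origin'],proj(c,[.595,.169,.16],1),proj(c,[.595,.169,.10],1))"
```

```text
t 1.75 pos [0.5965 0.1701 0.3106] shift [-0.0011 -0.0015  0.0006] turn [-0.05  0.03  0.08] w 1.001 F [ 0.4  0.3 -0.5]
[0.59587335 0.23977154 0.46022423] (np.float64(278.8334868936039), np.float64(197.6486554247602)) (np.float64(278.9850841869253), np.float64(185.45136952183958))
```

View pics/wrist1.png

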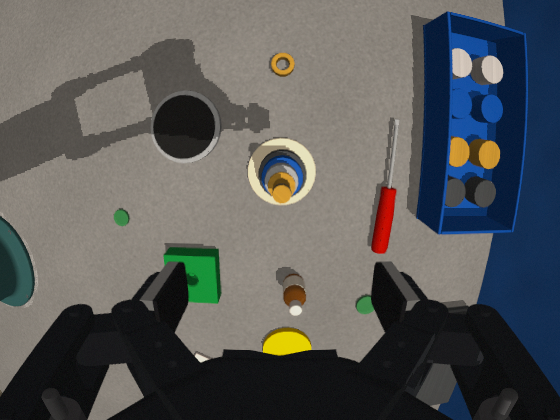

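The wrist view shows the pin top at (282,193), drive plate face (186,126), bore about (193,279) and bottle (293,295).

```bash
cat >> h.py <<'E'
def hsv(c):
    h=cv2.cvtColor(c["color"],cv2.COLOR_BGR2HSV).astype(int);return h[...,0],h[...,1],h[...,2]
E
python3 - <<'E'
from h import *
c=np.load("wrist1.npy",allow_pickle=True).item();H,S,V=hsv(c)
print([ (tuple(x),H[x],S[x],V[x]) for x in ((193,282),(180,282),(279,193),(279,210),(126,186),(172,255),(172,310),(165,290))])
b=blob((H>8)&(H<28)&(S>100)&(V>200),(282,193));print('pin',b.min(0),b.max(0),circ(c,b,.160,.009,1))
b=blob((V<50),(186,126));print('drive',circ(c,b,.018,.045,1))
b=blob((H>15)&(H<40)&(S>20)&(S<110)&(V>180),(255,172));print('stand',circ(c,b,.010,.048,1))
g=(H>50)&(H<75)&(S>120)
b=blob(g&(V>110),(205,265));print('green',b.min(0),b.max(0),cv2.minAreaRect(np.array([onz(c,u,v,.032,1)[:2] for u,v in b],np.float32)))
b=blob(g&(V<100),(193,279))
if b is not None: print('bore',b.min(0),b.max(0),[onz(c,*((b.min(0)+b.max(0))/2),.032,1)])
cv2.imwrite("pics/c1.png",np.hstack([cv2.resize(c["color"][225:315,150:240],(400,400),interpolation=0),cv2.resize(c["color"][130:220,240:330],(400,400),interpolation=0)]))
E
```

```text
[((193, 282), np.int64(19), np.int64(195), np.int64(211)), ((180, 282), np.int64(19), np.int64(190), np.int64(86)), ((279, 193), np.int64(67), np.int64(214), np.int64(62)), ((279, 210), np.int64(69), np.int64(221), np.int64(148)), ((126, 186), np.int64(20), np.int64(33), np.int64(23)), ((172, 255), np.int64(21), np.int64(61), np.int64(183)), ((172, 310), np.int64(27), np.int64(47), np.int64(231)), ((165, 290), np.int64(110), np.int64(114), np.int64(103))]
pin [273. 186.] [290. 203.] (array([0.5974294 , 0.17212288]), np.float64(0.000919828165662261))
drive (array([0.46179367, 0.23804942]), np.float64(0.0011986931555444079))
stand (array([0.59785308, 0.17093624]), np.float64(0.0017600646405442552))
green [164. 255.] [217. 302.] ((0.460417777299881, 0.012087209150195122), (0.07995755970478058, 0.07978774607181549), 89.35160827636719)
bore [164. 247.] [220. 301.] [array([0.46387662, 0.02161773, 0.032     ])]
```

View pics/c1.png

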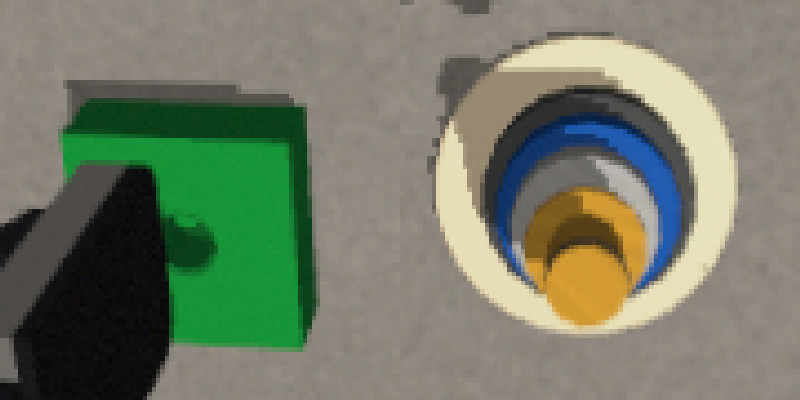

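Request:
jog_arm --deltas '[0.001,0.001,0.04,0,0,0,1,0.001,0.001,0.08,0,0,0,1,0.001,0.001,0.11,0,0,0,1,0.001,0.001,0.13,0,0,0,1,0.001,0.001,0.145,0,0,0,1,0.001,0.001,0.155,0,0,0,1,0.001,0.001,0.164,0,0,0,1,0.001,0.001,0.164,0,0,0,1]'

```text
time: 2.6
tool_pos: [0.5957, 0.1737, 0.1467]
tcp_rot: [-2.215, -2.227, 0.001]
wrist_force: [-0.7, -0.8, -0.1]
width: 0.998
grip_force: 0.0
```

```bash
python3 -c "
from h import *
go([.598,.171,.146])
c=read_camera('wrist');cv2.imwrite('pics/wrist2.png',c['color']);np.save('wrist2.npy',c,allow_pickle=True)
H,S,V=hsv(c);b=blob((H>8)&(H<28)&(S>100)&(V>190),(280,235));print('pin',b.min(0),b.max(0),circ(c,b,.160,.009,1))"
```

```text
t 2.6 pos [0.5957 0.1737 0.1467] shift [-0.0027  0.0022  0.0007] turn [-0.06  0.01  0.31] w 0.998 F [-0.7 -0.8 -0.1]
pin [297. 238.] [308. 261.] (array([0.61369404, 0.18793655]), np.float64(0.0012591829843770419))
```

View pics/wrist2.png

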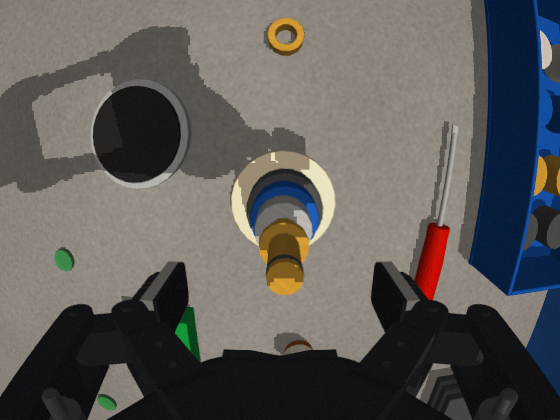

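The pin top is seen at about (285,279), radius about 19 px, slightly right of the jaw midline (~280).

```bash
python3 -c "
from h import *
c=np.load('wrist2.npy',allow_pickle=True).item();H,S,V=hsv(c)
print(c['origin'],onz(c,285,278,.16,1))
p=c['origin']
s=readout.read_state();print(s['tool_pos'],proj(c,s['tool_pos'],1),proj(c,s['tool_pos']+[0,0,.014],1))
b=blob((H>8)&(H<28)&(S>100)&(V>40),(285,278))
for r in range(262,296,4):
  q=np.where(((H>8)&(H<28)&(S>100)&(V>70))[r,240:330])[0]; print(r,q.min()+240,q.max()+240) if len(q) else 0
"
```

```text
[0.59488398 0.24326243 0.29638952] [0.59763337 0.17258784 0.16      ]
[0.59631895 0.17363819 0.14760063] (np.float64(282.0518621077992), np.float64(264.849801455645)) (np.float64(282.2387653868704), np.float64(277.5723417958683))
262 265 301
266 269 299
270 267 301
274 266 302
278 266 302
282 267 302
286 268 300
290 271 297
294 279 291
```

Request:
jog_arm --deltas '[-0.001,0.0015,0,0,0,0,1,-0.001,0.0015,0,0,0,0,0,-0.001,0.0015,0,0,0,0,-0.5,-0.001,0.0015,0,0,0,0,-1,-0.001,0.0015,0,0,0,0,-1,-0.001,0.0015,0,0,0,0,-1,-0.001,0.0015,0,0,0,0,-1,-0.001,0.0015,0,0,0,0,-1]' --squeeze 30

```text
time: 3.45
tool_pos: [0.5979, 0.1724, 0.1476]
tcp_rot: [2.216, 2.227, 0.0]
wrist_force: [-0.5, -0.3, 0.9]
width: 0.184
grip_force: 29.3
```

Request:
jog_arm --deltas '[0,0,-0.015,0,0,0,-1,0,0,-0.045,0,0,0,-1,0,0,-0.08,0,0,0,-1,-0.02,-0.03,-0.1,0,0,0,-1,-0.045,-0.065,-0.1,0,0,0,-1,-0.07,-0.1,-0.1,0,0,0,-1,-0.09,-0.137,-0.1,0,0,0,-1,-0.09,-0.137,-0.1,0,0,0,-1]'

```text
time: 4.25
tool_pos: [0.4566, 0.0798, 0.2472]
tcp_rot: [-2.217, -2.224, 0.004]
wrist_force: [0.8, 0.8, -0.6]
width: 0.181
grip_force: 29.5
```

Request:
jog_arm --deltas '[0,0,0,0,0,0,-1,0,0,0,0,0,0,-1]'

```text
time: 4.45
tool_pos: [0.4623, 0.082, 0.2484]
tcp_rot: [2.215, 2.226, 0.003]
wrist_force: [-0.8, -0.2, -1.4]
width: 0.179
grip_force: 29.5
```

```bash
python3 -c "
from h import *
go([.4605,.012,.2476])
c=read_camera('wrist');cv2.imwrite('pics/wrist3.png',c['color']);np.save('wrist3.npy',c,allow_pickle=True)
print(c['origin'],proj(c,[.4605,.012,.032],1))
H,S,V=hsv(c);g=(H>50)&(H<75)&(S>120)
u,v=map(int,proj(c,[.4605,.012,.032],1))
b=blob(g&(V>110),(u,v));print('green',b.min(0),b.max(0),cv2.minAreaRect(np.array([onz(c,*q,.032,1)[:2] for q in b],np.float32)))
m=np.zeros_like(g);m[v-14:v+14,u-14:u+14]=1
b=blob((V<100)&m,(u,v))
if b is not None: print('bore',b.min(0),b.max(0),onz(c,*((b.min(0)+b.max(0))/2),.032,1))
"
```

```text
t 4.45 pos [0.4623 0.082  0.2484] shift [-0.07   -0.0022  0.0008] turn [ 0.12 -0.03  0.29] w 0.179 F [-0.8 -0.2 -1.4]
[0.46104775 0.15152552 0.39810809] (np.float64(277.93216073377266), np.float64(241.1136885674283))
green [245. 209.] [312. 260.] ((0.4603700637817383, 0.018834242597222328), (0.06582445651292801, 0.0794437900185585), 88.81805419921875)
bore [263. 230.] [290. 254.] [0.45877782 0.01084997 0.032     ]
```

View pics/wrist3.png

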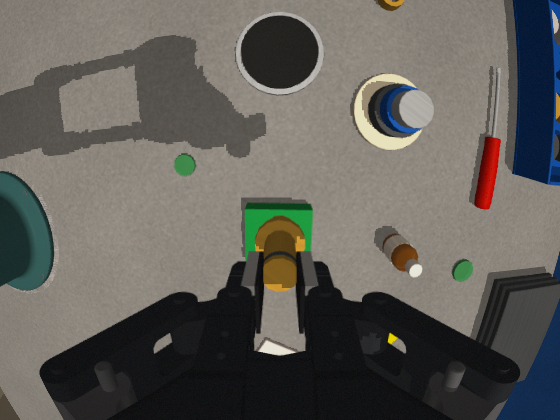

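The gripped pin (shoulder centred at column ~280, top edge row ~217) hides the bore. The block's top face spans columns 245–312, with its far edge at row 209.

```bash
python3 -c "
from h import *
c=np.load('wrist3.npy',allow_pickle=True).item();H,S,V=hsv(c)
m=(H>8)&(H<28)&(S>100)&(V>50)
for r in (218,222,226,230,234,238,242,246,255,262,270,280,290):
  q=np.where(m[r,230:330])[0]; print(r,(q.min()+230,q.max()+230) if len(q) else 0)
r0=min(r for r in range(205,230) if m[r,275:285].any());print(r0)
p=onz(c,280,r0-.5,.222,1);print('shoulder far edge',p,'pin y',p[1]-.015)
r1=max(r for r in range(270,310) if m[r,272:288].sum()>5);p=onz(c,280,r1+.5,.262,1);print(r1,'top near edge',p,'pin y',p[1]+.009)
g=(H>50)&(H<75)&(S>120)&(V>110);r0=min(r for r in range(195,230) if g[r,250:308].sum()>30);print(r0,'blk far edge',onz(c,280,r0-.5,.032,1))
"
```

```text
218 (np.int64(273), np.int64(287))
222 (np.int64(266), np.int64(293))
226 (np.int64(261), np.int64(298))
230 (np.int64(258), np.int64(300))
234 (np.int64(257), np.int64(302))
238 (np.int64(255), np.int64(303))
242 (np.int64(255), np.int64(304))
246 (np.int64(255), np.int64(304))
255 (np.int64(264), np.int64(295))
262 (np.int64(264), np.int64(294))
270 (np.int64(263), np.int64(296))
280 (np.int64(263), np.int64(296))
290 (np.int64(273), np.int64(286))
216
shoulder far edge [0.46191353 0.09986745 0.222     ] pin y 0.08486744974809295
291 top near edge [0.46188592 0.07376904 0.262     ] pin y 0.08276904014709692
210 blk far edge [0.46281616 0.05143196 0.032     ]
```

Request:
jog_arm --deltas '[-0.035,-0.001,0,0,0,0,-1,-0.0716,-0.0013,0.02,0,0,0,-1,-0.0716,-0.0013,0.06,0,0,0,-1,-0.0716,-0.0013,0.1,0,0,0,-1,-0.0716,-0.0013,0.125,0,0,0,-1,-0.0716,-0.0013,0.14,0,0,0,-1,-0.0716,-0.0013,0.147,0,0,0,-1,-0.0716,-0.0013,0.147,0,0,0,-1]'

```text
time: 5.3
tool_pos: [0.4603, 0.0104, 0.0994]
tcp_rot: [-2.214, -2.226, 0.002]
wrist_force: [-0.6, 0.8, -0.7]
width: 0.179
grip_force: 29.5
```

```bash
python3 -c "
from h import *
go([.4604,.0115,.064])
a=read_camera('scene');b=read_camera('side');np.save('scene4.npy',a,allow_pickle=True)
for c in(a,b):
  u,v=map(int,proj(c,[.4604,.0115,.05],0));print(u,v,[proj(c,[.4604,.0115,z]) for z in (.032,.06)])
  c['k']=cv2.resize(c['color'][v-40:v+40,u-40:u+40],(400,400),interpolation=1)
cv2.imwrite('pics/k4.png',np.hstack([a['k'],b['k']]))
"
```

```text
t 5.3 pos [0.4603 0.0104 0.0994] shift [0.0011 0.0002 0.0354] turn [-0.13 -0.01  0.32] w 0.179 F [-0.6  0.8 -0.7]
309 218 [(np.float64(308.8816417934076), np.float64(225.21469445856508)), (np.float64(309.3150419474364), np.float64(214.29726829911766))]
246 228 [(np.float64(246.98138543922167), np.float64(235.83253887758352)), (np.float64(246.6566635914388), np.float64(223.71119110979907))]
```

View pics/k4.png

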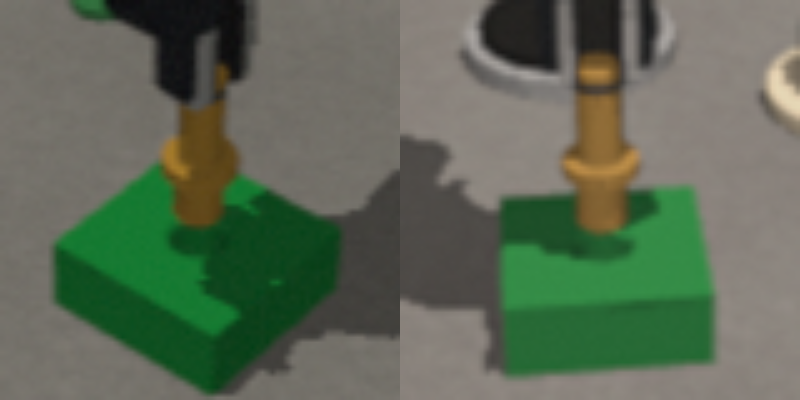

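The pin foot is centred over the bore in both views (scene crop 198 vs 197, side crop 600 vs 603), so I insert slowly.

Request:
jog_arm --deltas '[0,0,0.005,0,0,0,-1,0,0,0.01,0,0,0,-1,0,0,0.014,0,0,0,-1,0,0,0.017,0,0,0,-1,0,0,0.02,0,0,0,-1,0,0,0.023,0,0,0,-1,0,0,0.026,0,0,0,-1,0,0,0.026,0,0,0,-1]'

```text
time: 6.2
tool_pos: [0.4601, 0.0101, 0.0739]
tcp_rot: [-2.216, -2.227, 0.0]
wrist_force: [0.7, -0.1, -1.8]
width: 0.179
grip_force: 29.5
```

Request:
jog_arm --deltas '[0,0,0.003,0,0,0,-1,0,0,0.006,0,0,0,-1,0,0,0.008,0,0,0,-1,0,0,0.01,0,0,0,-1,0,0,0.01,0,0,0,-1]'

```text
time: 6.7
tool_pos: [0.461, 0.0105, 0.0656]
tcp_rot: [-2.216, -2.227, -0.002]
wrist_force: [-2.7, 2.8, 8.3]
width: 0.178
grip_force: 30.4
```

Request:
jog_arm --deltas '[0,0,0.0015,0,0,0,-1,0,0,0.0025,0,0,0,-1,0,0,0.0025,0,0,0,-1]'

```text
time: 7.0
tool_pos: [0.4614, 0.0107, 0.0653]
tcp_rot: [-2.216, -2.226, -0.002]
wrist_force: [-8.1, 3.6, 24.1]
width: 0.182
grip_force: 32.1
```

Contact is firm at the expected height. I relieve the press, open partly, back off and look.

Request:
jog_arm --deltas '[0,0,-0.003,0,0,0,-1,0,0,-0.003,0,0,0,-0.4,0,0,-0.003,0,0,0,0,0,0,-0.003,0,0,0,0.2,0,0,-0.02,0,0,0,0.2,0,0,-0.06,0,0,0,0.4,0.03,0,-0.1,0,0,0,0.6,0.07,0,-0.1,0,0,0,0.6]'

```text
time: 7.8
tool_pos: [0.4646, 0.0801, 0.1679]
tcp_rot: [2.214, 2.218, 0.013]
wrist_force: [1.5, 0.2, 0.2]
width: 0.803
grip_force: 0.0
```

```bash
python3 -c "
from h import *
go([.5978,.1715,.2])
a=read_camera('scene');b=read_camera('side');w=read_camera('wrist');np.save('wrist5.npy',w,allow_pickle=True)
for c in(a,b):
  u,v=map(int,proj(c,[.4604,.0115,.05],0))
  c['k']=cv2.resize(c['color'][v-40:v+40,u-40:u+40],(380,380),interpolation=1)
cv2.imwrite('pics/k5.png',np.hstack([a['k'],b['k']]))
"
```

```text
t 7.8 pos [0.4646 0.0801 0.1679] shift [ 0.0912  0.1337 -0.0305] turn [ 0.64 -0.04  0.09] w 0.803 F [1.5 0.2 0.2]
```

View pics/k5.png

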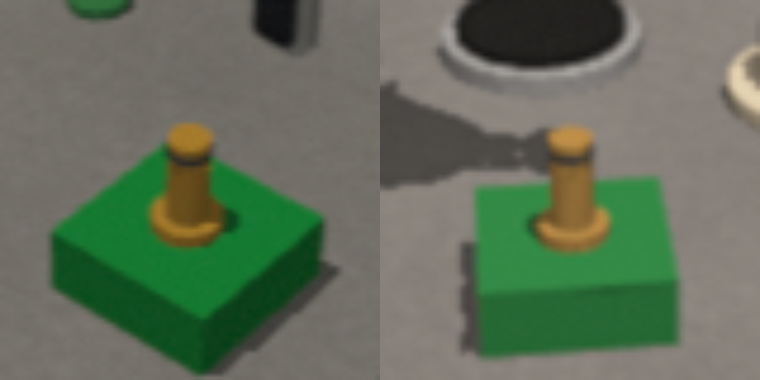

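The pin is flush and upright. Next is the steel weight.

Request:
jog_arm --deltas '[0.03,0.035,-0.02,0,0,0,1,0.055,0.07,-0.03,0,0,0,1,0.08,0.105,-0.03,0,0,0,1,0.091,0.133,-0.03,0,0,0,1,0.091,0.133,-0.03,0,0,0,1,0.091,0.133,-0.03,0,0,0,1]'

```text
time: 8.55
tool_pos: [0.5918, 0.1705, 0.1898]
tcp_rot: [-2.215, -2.225, 0.006]
wrist_force: [-0.0, 0.1, 0.1]
width: 1.002
grip_force: 0.0
```

```bash
python3 - <<'E'
from h import *
go([.5978,.1715,.086])
c=read_camera('wrist');np.save('wrist6.npy',c,allow_pickle=True);cv2.imwrite('pics/wrist6.png',c['color'])
H,S,V=hsv(c);print(c['origin'])
u,v=map(int,proj(c,[.5978,.1715,.09],1));print(u,v,V[v,u],S[v,u])
b=blob((S<35)&(V>120),(u,v))
if b is not None:print('weight',b.min(0),b.max(0),circ(c,b,.090,.020,1))
b=blob((H>105)&(H<125)&(S>150)&(V>40),(u,v));
if b is not None:print('blue',b.min(0),b.max(0),circ(c,b,.066,.026,1))
E
```

```text
t 8.55 pos [0.5918 0.1705 0.1898] shift [0.0011 0.0065 0.1037] turn [-0.22  0.09  0.27] w 1.002 F [-0.   0.1  0.1]
[0.59138548 0.24033887 0.33935157]
288 209 182 14
weight [263. 186.] [313. 232.] (array([0.59728599, 0.17146921]), np.float64(0.0011611819876834982))
blue [260. 169.] [317. 216.] (array([0.59811583, 0.17192042]), np.float64(0.002297338202533134))
```

View pics/wrist6.png

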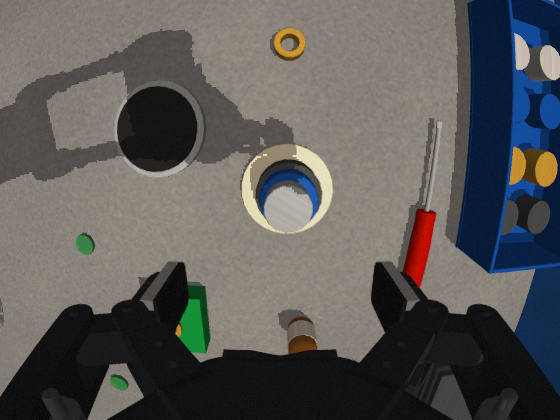

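The weight's top is at (288,209); its fitted centre is (0.5975, 0.1715).

Request:
jog_arm --deltas '[0.001,0.0057,0.03,0,0,0,1,0.001,0.0057,0.06,0,0,0,1,0.001,0.0057,0.08,0,0,0,1,0.001,0.0057,0.093,0,0,0,1,0.001,0.0057,0.1,0,0,0,1,0.001,0.0057,0.103,0,0,0,1,0.001,0.0057,0.103,0,0,0,1,0.001,0.0057,0.103,0,0,0,0.4]' --squeeze 40

```text
time: 9.4
tool_pos: [0.5991, 0.1729, 0.0902]
tcp_rot: [2.215, 2.226, 0.003]
wrist_force: [-0.3, 0.6, 0.3]
width: 0.859
grip_force: 0.0
```

Request:
jog_arm --deltas '[0,0,0,0,0,0,0,0,0,0,0,0,0,-0.3,0,0,0,0,0,0,-0.6,0,0,0,0,0,0,-0.6,0,0,0,0,0,0,-1,0,0,0,0,0,0,-1]'

```text
time: 10.0
tool_pos: [0.5982, 0.1728, 0.0888]
tcp_rot: [-2.216, -2.227, 0.0]
wrist_force: [0.6, -0.8, 0.1]
width: -0.0
grip_force: 0.0
```

Width is zero, so the grasp missed. I look.

```bash
python3 - <<'E'
from h import *
a=read_camera('scene');b=read_camera('side')
for c,(u,v) in((a,(335,290)),(b,(300,180))):
  c['k']=cv2.resize(c['color'][v-50:v+50,u-50:u+50],(400,400),interpolation=1)
cv2.imwrite('pics/k7.png',np.hstack([a['k'],b['k']]))
E
```

```text
(no output)
```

View pics/k7.png

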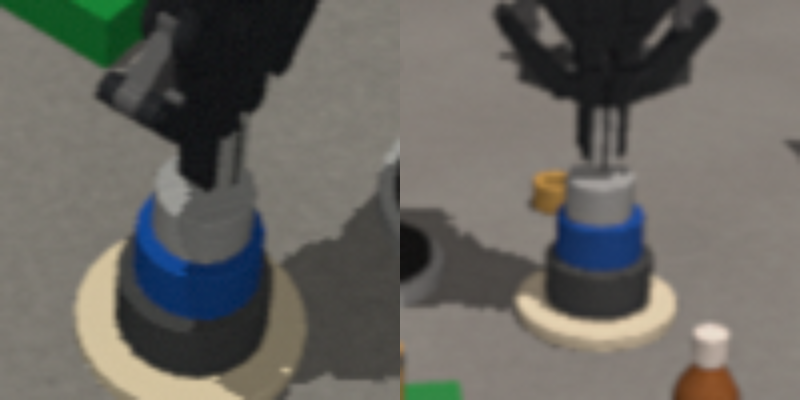

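The shut fingers sit just above the weight, which is undisturbed. I check the tip extent.

```bash
python3 - <<'E'
from h import *
print({k:getattr(bot,k) for k in dir(bot) if not k.startswith('_')})
go([.5978,.1715,.086]);c=read_camera('wrist');cv2.imwrite('pics/wrist7.png',c['color']);np.save('wrist7.npy',c,allow_pickle=True)
b=np.load('side0.npy',allow_pickle=True).item()
c=read_camera('side');p=readout.read_state()['tool_pos'];print([proj(c,p+[0,0,z]) for z in(-.017,0,.02)])
cv2.imwrite('pics/k8.png',cv2.resize(c['color'][130:230,240:360],(720,600)))
E
```

```text
{'MotionError': <class 'workcell.MotionError'>, 'tip_extent': 0.017}
t 10.1 pos [0.5981 0.1728 0.0888] shift [-0.0013 -0.0003  0.0028] turn [-0.01  0.    0.29] w 0.004 F [-0.4  0.3  0.5]
[(np.float64(300.5426257481866), np.float64(179.7027268488127)), (np.float64(300.8596910998803), np.float64(173.0082544023079)), (np.float64(301.24010648553826), np.float64(164.97621840748783))]
```

View pics/k8.png

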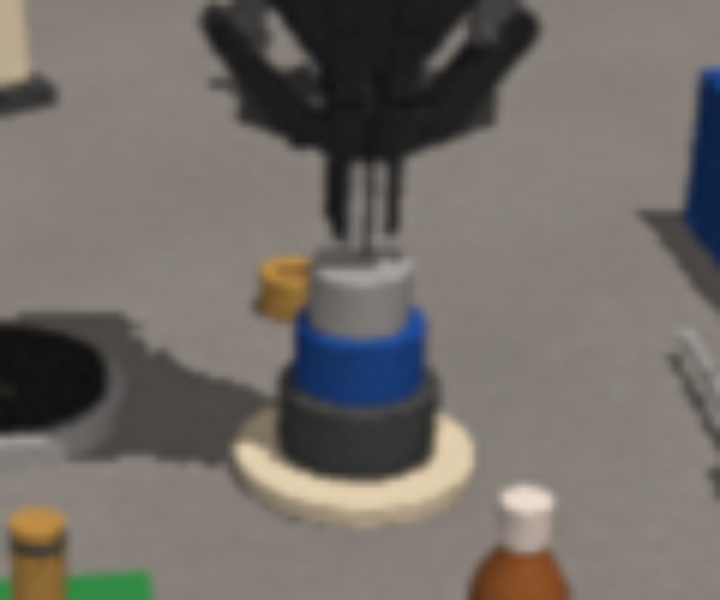

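Tips end about level with the reported TCP height, not 17 mm below it: in the crop they sit at (370,250), on the weight's top, which projects there too. So I go about 22 mm lower.

Request:
jog_arm --deltas '[0,0,-0.01,0,0,0,-1,0,0,-0.02,0,0,0,0,0,0,-0.02,0,0,0,1,0,0,-0.02,0,0,0,1,0,0,-0.02,0,0,0,1,0,0,-0.02,0,0,0,1,0,0,-0.02,0,0,0,1,0,0,-0.02,0,0,0,1]'

```text
time: 11.0
tool_pos: [0.5979, 0.1727, 0.1085]
tcp_rot: [-2.216, -2.227, 0.001]
wrist_force: [0.3, -0.1, 0.2]
width: 1.0
grip_force: 0.0
```

Request:
jog_arm --deltas '[0,0,0.02,0,0,0,1,0,0,0.032,0,0,0,1,0,0,0.04,0,0,0,1,0,0,0.043,0,0,0,1,0,0,0.043,0,0,0,1]'

```text
time: 11.5
tool_pos: [0.5978, 0.1726, 0.0652]
tcp_rot: [-2.215, -2.227, 0.002]
wrist_force: [0.9, 0.7, 0.5]
width: 0.999
grip_force: 0.0
```

Request:
jog_arm --deltas '[0,0,0,0,0,0,0.5,0,0,0,0,0,0,0,0,0,0,0,0,0,-0.3,0,0,0,0,0,0,-1,0,0,0,0,0,0,-1,0,0,0,0,0,0,-1]'

```text
time: 12.1
tool_pos: [0.5986, 0.1729, 0.0668]
tcp_rot: [2.216, 2.227, 0.001]
wrist_force: [-1.8, 0.2, 5.8]
width: 0.449
grip_force: 41.1
```

Gripped. Lifting and carrying it to the yellow plate.

Request:
jog_arm --deltas '[0,0,-0.01,0,0,0,-1,0,0,-0.03,0,0,0,-1,0,0,-0.06,0,0,0,-1,0,0,-0.1,0,0,0,-1,-0.03,0.001,-0.12,0,0,0,-1,-0.07,0.003,-0.12,0,0,0,-1,-0.115,0.005,-0.12,0,0,0,-1,-0.16,0.006,-0.12,0,0,0,-1]'

```text
time: 12.9
tool_pos: [0.6045, 0.0116, 0.1857]
tcp_rot: [-2.214, -2.228, 0.001]
wrist_force: [0.5, 0.9, -3.0]
width: 0.448
grip_force: 40.8
```

Request:
jog_arm --deltas '[-0.04,0.001,0,0,0,0,-1,-0.08,0.002,0,0,0,0,-1,-0.12,0.003,0,0,0,0,-1,-0.145,0.004,0,0,0,0,-1,-0.1535,0.004,0,0,0,0,-1,-0.1535,0.004,0,0,0,0,-1,-0.1535,0.004,0,0,0,0,-1]'

```text
time: 13.6
tool_pos: [0.6094, -0.1397, 0.1854]
tcp_rot: [-2.215, -2.226, -0.0]
wrist_force: [-0.2, 1.0, -3.1]
width: 0.45
grip_force: 40.8
```

```bash
python3 - <<'E'
from h import *
go([.6075,-.1407,.013])
a=read_camera('scene');b=read_camera('side');w=read_camera('wrist')
H,S,V=hsv(w);q=blob((H>20)&(H<35)&(S>150)&(V>150))
if q is not None:print(q.min(0),q.max(0),circ(w,q,.012,.043,1))
print(w['origin'],proj(w,[.6075,-.1407,.012],1))
for c in(a,b):
  u,v=map(int,proj(c,[.6075,-.1407,.1],0));u=min(max(u,80),480)
  c['k']=cv2.resize(c['color'][max(v-60,0):v+100,u-80:u+80],(300,300),interpolation=1)
cv2.imwrite('pics/k9.png',np.hstack([a['k'],b['k'],cv2.resize(w['color'],(200,150))[:, :] if 0 else b['k'][:,:1]]))
np.save('wrist9.npy',w,allow_pickle=True)
E
```

```text
t 13.6 pos [ 0.6094 -0.1397  0.1854] shift [-0.0011 -0.0017  0.1724] turn [-0.06 -0.06  0.29] w 0.45 F [-0.2  1.  -3.1]
[238. 149.] [320. 230.] (array([ 0.60850433, -0.13814195]), np.float64(0.0008352032111599954))
[ 0.60860587 -0.06975247  0.33536877] (np.float64(278.2031406070973), np.float64(193.0148217116746))
```

View pics/k9.png

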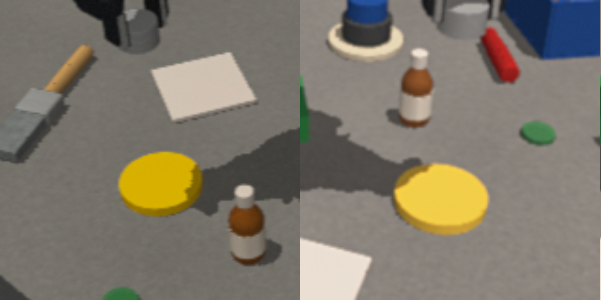

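The weight hangs upright over the yellow plate. Descending.

Request:
jog_arm --deltas '[0,-0.001,0.04,0,0,0,-1,0,-0.001,0.08,0,0,0,-1,0,-0.001,0.115,0,0,0,-1,0,-0.001,0.14,0,0,0,-1,0,-0.001,0.155,0,0,0,-1,0,-0.001,0.163,0,0,0,-1,0,-0.001,0.168,0,0,0,-1,0,-0.001,0.168,0,0,0,-1]'

```text
time: 14.55
tool_pos: [0.6095, -0.1407, 0.0185]
tcp_rot: [2.215, 2.227, 0.001]
wrist_force: [-0.4, 0.1, -3.7]
width: 0.45
grip_force: 40.8
```

Request:
jog_arm --deltas '[0,0,0.001,0,0,0,-1,0,0,0.002,0,0,0,-1,0,0,0.003,0,0,0,-1,0,0,0.003,0,0,0,-1]'

```text
time: 14.95
tool_pos: [0.6089, -0.1408, 0.0153]
tcp_rot: [2.216, 2.227, 0.0]
wrist_force: [-0.1, 0.8, -3.7]
width: 0.446
grip_force: 40.8
```

Request:
jog_arm --deltas '[0,0,0.001,0,0,0,-1,0,0,0.002,0,0,0,-1,0,0,0.002,0,0,0,-1]'

```text
time: 15.25
tool_pos: [0.6089, -0.1408, 0.0129]
tcp_rot: [2.216, 2.227, 0.0]
wrist_force: [0.5, -0.1, -3.2]
width: 0.446
grip_force: 40.9
```

Request:
jog_arm --deltas '[0,0,0.001,0,0,0,-1,0,0,0.0015,0,0,0,-1,0,0,0.0015,0,0,0,-1]'

```text
time: 15.55
tool_pos: [0.6089, -0.1408, 0.0129]
tcp_rot: [2.216, 2.227, -0.0]
wrist_force: [-4.5, 0.4, 6.9]
width: 0.449
grip_force: 41.8
```

Contact. Releasing and withdrawing.

Request:
jog_arm --deltas '[0,0,-0.0015,0,0,0,-0.3,0,0,-0.002,0,0,0,0.2,0,0,-0.002,0,0,0,0.6,0,0,-0.002,0,0,0,1,0,0,-0.002,0,0,0,1,0,0,-0.03,0,0,0,1,0,0,-0.08,0,0,0,1,0,0,-0.12,0,0,0,1]'

```text
time: 16.35
tool_pos: [0.6087, -0.1407, 0.1328]
tcp_rot: [-2.216, -2.227, 0.0]
wrist_force: [0.9, -0.5, 0.9]
width: 1.001
grip_force: 0.0
```

Request:
jog_arm --deltas '[0.04,-0.001,-0.03,0,0,0,1,0.09,-0.002,-0.05,0,0,0,1,0.14,-0.004,-0.05,0,0,0,1,0.19,-0.006,-0.05,0,0,0,1,0.24,-0.008,-0.05,0,0,0,1,0.285,-0.01,-0.05,0,0,0,1,0.3125,-0.011,-0.05,0,0,0,1,0.3125,-0.011,-0.05,0,0,0,1]'

```text
time: 17.15
tool_pos: [0.5957, 0.1757, 0.1814]
tcp_rot: [-2.21, -2.231, -0.002]
wrist_force: [-0.9, -0.0, -0.1]
width: 1.005
grip_force: 0.0
```

```bash
python3 - <<'E'
from h import *
go([.5978,.1715,.046])
a=read_camera('scene');b=read_camera('side');c=read_camera('wrist')
for k in(a,b):
  u,v=map(int,proj(k,[.6085,-.139,.04],0));
  m=k['color'][v-50:v+50,u-60:u+60];k['k']=cv2.resize(m,(360,300))
cv2.imwrite('pics/k10.png',np.hstack([a['k'],b['k']]))
H,S,V=hsv(c);u,v=map(int,proj(c,[.5978,.1715,.066],1));print(u,v,c['origin'])
b=blob((H>105)&(H<125)&(S>150)&(V>40),(u,v));print('blue',b.min(0),b.max(0),circ(c,b,.066,.026,1))
np.save('wrist10.npy',c,allow_pickle=True)
E
```

```text
t 17.15 pos [0.5957 0.1757 0.1814] shift [-0.0044  0.0021  0.1354] turn [ 0.01 -0.08  0.55] w 1.005 F [-0.9 -0.  -0.1]
282 206 [0.59489085 0.24190892 0.33085806]
blue [253. 172.] [313. 234.] (array([0.59828788, 0.17403755]), np.float64(0.0005380980594892979))
```

View pics/k10.png

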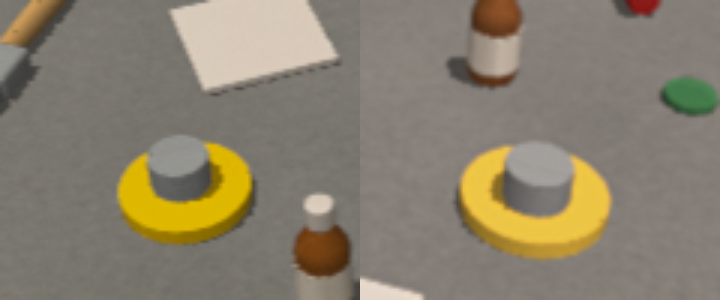

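The weight stands centred on the yellow plate. I've now used up my picture views (15, one over the limit of 14, by miscount), so from here I work by measured numbers only. Next is the blue holder at about (0.598, 0.1735).

Request:
jog_arm --deltas '[0,0,0.03,0,0,0,1,0,0,0.06,0,0,0,1,0,0,0.06,0,0,0,1]'

```text
time: 17.6
tool_pos: [0.5925, 0.169, 0.1164]
tcp_rot: [-2.215, -2.221, 0.013]
wrist_force: [-1.7, -0.5, -0.7]
width: 0.999
grip_force: 0.0
```

```bash
python3 - <<'E'
from h import *
go([.598,.1735,.047])
c=read_camera('wrist')
H,S,V=hsv(c);u,v=map(int,proj(c,[.5978,.1715,.066],1));print(u,v,c['origin'])
b=blob((H>105)&(H<125)&(S>150)&(V>40),(u,v));print('blue',b.min(0),b.max(0),circ(c,b,.066,.026,1))
E
```

```text
t 17.6 pos [0.5925 0.169  0.1164] shift [0.0046 0.0061 0.0694] turn [-0.53  0.15  0.17] w 0.999 F [-1.7 -0.5 -0.7]
289 227 [0.59305969 0.23901804 0.265954  ]
blue [252. 182.] [329. 262.] (array([0.59823944, 0.17411934]), np.float64(0.0008573437357962885))
```

Request:
jog_arm --deltas '[0,0,0,0,0,0,1,0,0,0,0,0,0,1,0,0,0,0,0,0,1]'

```text
time: 17.95
tool_pos: [0.5976, 0.1718, 0.1234]
tcp_rot: [2.215, 2.225, 0.004]
wrist_force: [-0.0, -0.9, 0.3]
width: 1.001
grip_force: 0.0
```

```bash
python3 -c "
from h import *
go([.598,.1735,.047])"
```

```text
t 17.95 pos [0.5976 0.1718 0.1234] shift [0.0017 0.0001 0.0764] turn [ 0.19 -0.04  0.27] w 1.001 F [-0.  -0.9  0.3]
```

Request:
jog_arm --deltas '[0.0015,0.0005,0.03,0,0,0,1,0.0015,0.0005,0.055,0,0,0,1,0.0015,0.0005,0.07,0,0,0,1,0.0015,0.0005,0.076,0,0,0,1,0.0015,0.0005,0.076,0,0,0,1,0.0015,0.0005,0.076,0,0,0,1]'

```text
time: 18.55
tool_pos: [0.5977, 0.1735, 0.0466]
tcp_rot: [2.215, 2.226, 0.003]
wrist_force: [-0.7, 0.2, 0.2]
width: 0.995
grip_force: 0.0
```

Request:
jog_arm --deltas '[0,0,0,0,0,0,0.6,0,0,0,0,0,0,0.2,0,0,0,0,0,0,0,0,0,0,0,0,0,-1,0,0,0,0,0,0,-1,0,0,0,0,0,0,-1]' --squeeze 30

```text
time: 19.15
tool_pos: [0.5976, 0.1735, 0.047]
tcp_rot: [2.215, 2.226, 0.003]
wrist_force: [-1.0, -0.9, 5.3]
width: 0.586
grip_force: 30.9
```

Request:
jog_arm --deltas '[0,0,-0.01,0,0,0,-1,0,0,-0.03,0,0,0,-1,0,0,-0.07,0,0,0,-1,-0.02,-0.007,-0.11,0,0,0,-1,-0.06,-0.02,-0.13,0,0,0,-1,-0.1,-0.034,-0.13,0,0,0,-1,-0.145,-0.05,-0.13,0,0,0,-1,-0.19,-0.064,-0.13,0,0,0,-1]'

```text
time: 19.95
tool_pos: [0.5327, -0.0183, 0.1761]
tcp_rot: [2.214, 2.228, 0.001]
wrist_force: [0.2, -0.4, -1.1]
width: 0.588
grip_force: 31.6
```

Request:
jog_arm --deltas '[-0.045,-0.015,0,0,0,0,-1,-0.09,-0.03,0,0,0,0,-1,-0.135,-0.045,0,0,0,0,-1,-0.175,-0.06,0,0,0,0,-1,-0.2,-0.069,0,0,0,0,-1,-0.21,-0.071,0,0,0,0,-1,-0.21,-0.071,0,0,0,0,-1,-0.21,-0.071,0,0,0,0,-1]'

```text
time: 20.75
tool_pos: [0.4639, -0.2267, 0.1754]
tcp_rot: [-2.216, -2.227, -0.001]
wrist_force: [-0.5, 0.1, -0.0]
width: 0.583
grip_force: 31.6
```

Request:
jog_arm --deltas '[0,0,0,0,0,0,-1,0,0,0,0,0,0,-1,0,0,0,0,0,0,-1]'

```text
time: 21.05
tool_pos: [0.464, -0.2265, 0.1753]
tcp_rot: [-2.214, -2.229, -0.0]
wrist_force: [0.6, -0.4, -0.8]
width: 0.59
grip_force: 31.6
```

```bash
python3 - <<'E'
from h import *
go([.4625,-.2265,.015])
c=read_camera('wrist');H,S,V=hsv(c)
u,v=map(int,proj(c,[.4625,-.2265,.008],1));print(u,v)
b=blob((S<45)&(V>185),(u,v))
print('white',b.min(0),b.max(0),cv2.minAreaRect(np.array([onz(c,*q,.008,1)[:2] for q in b],np.float32)))
b=blob((H>105)&(H<125)&(S>150)&(V>40),(280,240));print('blue',b.min(0),b.max(0),circ(c,b,.17+.02,.026,1))
E
```

```text
t 21.05 pos [ 0.464  -0.2265  0.1753] shift [-0.     -0.0015  0.1603] turn [-0.01 -0.01  0.38] w 0.59 F [ 0.6 -0.4 -0.8]
278 192
white [215. 137.] [345. 226.] ((0.46298909187316895, -0.22386007010936737), (0.0986819714307785, 0.09879263490438461), 61.727359771728516)
blue [224. 216.] [335. 329.] (array([ 0.46332379, -0.22745937]), np.float64(0.001716400073049653))
```

Request:
jog_arm --deltas '[0.001,-0.001,0.04,0,0,0,-1,0.001,-0.001,0.08,0,0,0,-1,0.001,-0.001,0.11,0,0,0,-1,0.001,-0.001,0.133,0,0,0,-1,0.001,-0.001,0.147,0,0,0,-1,0.001,-0.001,0.154,0,0,0,-1,0.001,-0.001,0.157,0,0,0,-1,0.001,-0.001,0.157,0,0,0,-1]'

```text
time: 21.9
tool_pos: [0.4634, -0.2267, 0.019]
tcp_rot: [2.215, 2.226, 0.001]
wrist_force: [0.1, -0.2, -1.6]
width: 0.587
grip_force: 31.6
```

Request:
jog_arm --deltas '[0,0,0.001,0,0,0,-1,0,0,0.002,0,0,0,-1,0,0,0.002,0,0,0,-1]'

```text
time: 22.2
tool_pos: [0.4631, -0.2267, 0.017]
tcp_rot: [2.215, 2.226, 0.001]
wrist_force: [0.0, 0.3, -0.5]
width: 0.583
grip_force: 31.6
```

Request:
jog_arm --deltas '[0,0,0.001,0,0,0,-1,0,0,0.002,0,0,0,-1,0,0,0.002,0,0,0,-1]'

```text
time: 22.5
tool_pos: [0.4629, -0.2266, 0.015]
tcp_rot: [2.216, 2.227, 0.0]
wrist_force: [-2.4, 0.7, 3.3]
width: 0.589
grip_force: 32.0
```

Request:
jog_arm --deltas '[0,0,0.001,0,0,0,-1,0,0,0.001,0,0,0,-1]'

```text
time: 22.7
tool_pos: [0.463, -0.2266, 0.0149]
tcp_rot: [2.216, 2.227, -0.0]
wrist_force: [-5.1, 2.4, 12.3]
width: 0.59
grip_force: 32.7
```

Request:
jog_arm --deltas '[0,0,-0.0015,0,0,0,0,0,0,-0.002,0,0,0,0.5,0,0,-0.002,0,0,0,1,0,0,-0.002,0,0,0,1,0,0,-0.002,0,0,0,1,0,0,-0.03,0,0,0,1,0,0,-0.08,0,0,0,1,0,0,-0.12,0,0,0,1]'

```text
time: 23.5
tool_pos: [0.4625, -0.2264, 0.1347]
tcp_rot: [-2.216, -2.227, 0.0]
wrist_force: [1.5, -0.2, -0.3]
width: 1.001
grip_force: 0.0
```

Request:
jog_arm --deltas '[0.04,0.0135,-0.03,0,0,0,1,0.08,0.027,-0.05,0,0,0,1,0.125,0.042,-0.05,0,0,0,1,0.17,0.057,-0.05,0,0,0,1,0.215,0.073,-0.05,0,0,0,1,0.26,0.088,-0.05,0,0,0,1,0.3,0.102,-0.05,0,0,0,1,0.34,0.115,-0.05,0,0,0,1]'

```text
time: 24.3
tool_pos: [0.5763, 0.1161, 0.1832]
tcp_rot: [2.215, 2.228, -0.0]
wrist_force: [0.3, -0.0, 0.0]
width: 0.999
grip_force: 0.0
```

Request:
jog_arm --deltas '[0.035,0.012,0,0,0,0,1,0.058,0.02,0.02,0,0,0,1,0.058,0.02,0.05,0,0,0,1,0.058,0.02,0.05,0,0,0,1,0.058,0.02,0.05,0,0,0,1,0.058,0.02,0.05,0,0,0,1]'

```text
time: 24.9
tool_pos: [0.5965, 0.1719, 0.1348]
tcp_rot: [2.216, 2.226, 0.002]
wrist_force: [0.4, -0.3, -0.1]
width: 0.998
grip_force: 0.0
```

```bash
python3 - <<'E'
from h import *
go([.598,.1725,.020])
c=read_camera('wrist');H,S,V=hsv(c);np.save('wrist12.npy',c,allow_pickle=True)
u,v=map(int,proj(c,[.598,.1725,.04],1));print(u,v,V[v,u])
b=blob((V<95)&(S<90),(u,v));print('lap',b.min(0),b.max(0),circ(c,b,.04,.032,1))
b=blob((H>15)&(H<40)&(S>20)&(S<110)&(V>100),(u,v));print('stand',b.min(0),b.max(0),circ(c,b,.010,.048,1))
u,v=map(int,proj(c,[.4615,.237,.018],1));b=blob(V<50,(u,v));print('drive',b.min(0),b.max(0),circ(c,b,.018,.045,1))
for n in('scene','side'):
  k=read_camera(n);H,S,V=hsv(k);p=tuple(map(float,proj(k,[.463,-.2255,.021])))
  q=blob((H>105)&(H<125)&(S>150)&(V>40),p);m=(q.min(0)+q.max(0))/2
  print(n,'blue on white',q.min(0),q.max(0),'expected centre',p,onz(k,*m,.021+.003))
E
```

```text
t 24.9 pos [0.5965 0.1719 0.1348] shift [0.0006 0.0013 0.1148] turn [ 0.1  -0.02  0.25] w 0.998 F [ 0.4 -0.3 -0.1]
282 211 85
lap [243. 169.] [322. 249.] (array([0.59856504, 0.17361813]), np.float64(0.0007204228322285691))
stand [0. 0.] [550. 395.] (array([0.6011086 , 0.18580366]), np.float64(0.13840457396722633))
drive [85. 83.] [174. 182.] (array([0.46219579, 0.23753135]), np.float64(0.0004807768457505343))
scene blue on white [210. 171.] [232. 192.] expected centre (222.37730463422525, 182.8470219214946) [ 0.46414426 -0.2282638   0.024     ]
side blue on white [244. 314.] [276. 350.] expected centre (261.36752177585305, 329.54537973342406) [ 0.4602242  -0.23279479  0.024     ]
```

Blue holder is on the white plate. The lap is at (0.5985, 0.1735) and the drive plate at (0.462, 0.2375).

Request:
jog_arm --deltas '[0.0015,0.002,0.03,0,0,0,1,0.0015,0.002,0.06,0,0,0,1,0.0015,0.002,0.085,0,0,0,1,0.0015,0.002,0.1,0,0,0,1,0.0015,0.002,0.109,0,0,0,1,0.0015,0.002,0.113,0,0,0,1,0.0015,0.002,0.113,0,0,0,1,0.0015,0.002,0.113,0,0,0,1]'

```text
time: 25.85
tool_pos: [0.5988, 0.174, 0.0217]
tcp_rot: [2.215, 2.226, 0.003]
wrist_force: [0.1, -0.9, 0.1]
width: 1.001
grip_force: 0.0
```

Request:
jog_arm --deltas '[0,0,0,0,0,0,0.7,0,0,0,0,0,0,0.5,0,0,0,0,0,0,0.2,0,0,0,0,0,0,-1,0,0,0,0,0,0,-1,0,0,0,0,0,0,-1]' --squeeze 60

```text
time: 26.45
tool_pos: [0.5994, 0.174, 0.0229]
tcp_rot: [2.215, 2.226, 0.004]
wrist_force: [-1.2, -0.7, 8.2]
width: 0.704
grip_force: 62.6
```

Request:
jog_arm --deltas '[0,0,-0.008,0,0,0,-1,0,0,-0.025,0,0,0,-1,0,0,-0.055,0,0,0,-1,0.01,-0.02,-0.08,0,0,0,-1,0.025,-0.055,-0.09,0,0,0,-1,0.045,-0.095,-0.09,0,0,0,-1,0.06,-0.127,-0.09,0,0,0,-1,0.064,-0.137,-0.09,0,0,0,-1]'

```text
time: 27.25
tool_pos: [0.4558, 0.2375, 0.11]
tcp_rot: [-2.212, -2.227, 0.005]
wrist_force: [-0.3, -0.8, -6.4]
width: 0.702
grip_force: 66.8
```

Request:
jog_arm --deltas '[0,0,0,0,0,0,-1,0,0,0,0,0,0,-1,0,0,0,0,0,0,-1]'

```text
time: 27.55
tool_pos: [0.4616, 0.2368, 0.1108]
tcp_rot: [2.216, 2.226, 0.001]
wrist_force: [1.0, -0.5, -5.0]
width: 0.701
grip_force: 66.8
```

```bash
python3 - <<'E'
from h import *
go([.462,.2375,.031])
c=read_camera('wrist');H,S,V=hsv(c)
u,v=map(int,proj(c,[.462,.2375,.1+.03],1));print(u,v,V[v,u],c['origin'])
b=blob((V<95)&(S<90),(u,v));print('dark',b.min(0),b.max(0))
for n in('scene','side'):
  k=read_camera(n);H,S,V=hsv(k);print(n,[tuple(np.round(proj(k,[.462,.2375,z]))) for z in(.1,.115,.018)])
E
```

```text
t 27.55 pos [0.4616 0.2368 0.1108] shift [0.0006 0.0003 0.0798] turn [ 0.07 -0.01  0.25] w 0.701 F [ 1.  -0.5 -5. ]
281 280 55 [0.460495   0.30640571 0.26052285]
dark [  5. 155.] [559. 419.]
scene [(np.float64(418.0), np.float64(254.0)), (np.float64(420.0), np.float64(248.0)), (np.float64(410.0), np.float64(288.0))]
side [(np.float64(240.0), np.float64(160.0)), (np.float64(239.0), np.float64(154.0)), (np.float64(241.0), np.float64(191.0))]
```

Held (load about 6 N, matching 0.6 kg) and over the drive plate. Lowering.

Request:
jog_arm --deltas '[0.0005,0,0.025,0,0,0,-1,0.0005,0,0.045,0,0,0,-1,0.0005,0,0.06,0,0,0,-1,0.0005,0,0.07,0,0,0,-1,0.0005,0,0.075,0,0,0,-1,0.0005,0,0.077,0,0,0,-1,0.0005,0,0.077,0,0,0,-1]'

```text
time: 28.4
tool_pos: [0.4609, 0.2377, 0.0337]
tcp_rot: [2.216, 2.227, 0.001]
wrist_force: [-0.0, 0.7, -5.6]
width: 0.7
grip_force: 66.8
```

Request:
jog_arm --deltas '[0,0,0.001,0,0,0,-1,0,0,0.002,0,0,0,-1,0,0,0.002,0,0,0,-1]'

```text
time: 28.7
tool_pos: [0.4606, 0.2377, 0.0318]
tcp_rot: [2.216, 2.227, 0.001]
wrist_force: [-0.4, -0.2, -5.6]
width: 0.699
grip_force: 66.8
```

Request:
jog_arm --deltas '[0,0,0.001,0,0,0,-1,0,0,0.002,0,0,0,-1,0,0,0.002,0,0,0,-1]'

```text
time: 29.0
tool_pos: [0.4607, 0.2378, 0.031]
tcp_rot: [2.216, 2.227, 0.001]
wrist_force: [-4.9, -1.9, 5.6]
width: 0.699
grip_force: 68.4
```

Contact. Release and withdraw.

Request:
jog_arm --deltas '[0,0,-0.001,0,0,0,0.3,0,0,-0.0015,0,0,0,0.8,0,0,-0.0015,0,0,0,1,0,0,-0.0015,0,0,0,1,0,0,-0.0015,0,0,0,1,0,0,-0.02,0,0,0,1,0,0,-0.06,0,0,0,1,0,0,-0.11,0,0,0,1]'

```text
time: 29.8
tool_pos: [0.4583, 0.2366, 0.1381]
tcp_rot: [-2.214, -2.225, 0.008]
wrist_force: [1.3, 0.0, -0.2]
width: 1.0
grip_force: 0.0
```

Request:
jog_arm --deltas '[0.01,0,-0.04,0,0,0,1,0.04,0,-0.08,0,0,0,1,0.06,0,-0.1,0,0,0,1,0.06,0,-0.1,0,0,0,1,0.06,0,-0.1,0,0,0,1,0.06,0,-0.1,0,0,0,1]'

```text
time: 30.4
tool_pos: [0.459, 0.2963, 0.2372]
tcp_rot: [-2.216, -2.226, 0.006]
wrist_force: [0.1, -0.4, -0.1]
width: 0.999
grip_force: 0.0
```

```bash
python3 - <<'E'
from h import *
go([.462,.2375,.031])
c=read_camera('wrist');H,S,V=hsv(c);a=read_camera('side');HA,SA,VA=hsv(a);s=read_camera('scene')
u,v=map(int,proj(c,[.462,.2375,.048],1));print(u,v,V[v-30:v+31:5,u].tolist())
# lap top is lighter grey than the rubber face
b=blob((V>55)&(V<120)&(S<90),(u,v))
if b is not None: print('lap',b.min(0),b.max(0),circ(c,b,.048,.032,1))
b=blob(V<120,(u,v));print('face+lap',b.min(0),b.max(0),circ(c,b,.018,.045,1))
for n,p,z,m in(('blue',[.463,-.2255],.034,lambda H,S,V:(H>105)&(H<125)&(S>150)&(V>40)),('pin',[.4604,.0115],.063,lambda H,S,V:(H>8)&(H<28)&(S>100)&(V>60))):
  for k in(a,s):
    q=blob(m(*hsv(k)),tuple(map(float,proj(k,p+[z]))));print(n,q.min(0),q.max(0),'exp',np.round(proj(k,p+[z])))
E
```

```text
t 30.4 pos [0.459  0.2963 0.2372] shift [-0.0583  0.0034  0.2064] turn [-0.18  0.13  0.27] w 0.999 F [ 0.1 -0.4 -0.1]
283 239 [30, 31, 72, 72, 72, 74, 72, 73, 72, 71, 70, 74, 131]
lap [254. 215.] [309. 267.] (array([0.4598337 , 0.23537164]), np.float64(0.0012157198704675562))
face+lap [245. 194.] [319. 267.] (array([0.46069436, 0.23774722]), np.float64(0.00045666151331275745))
blue [244. 314.] [276. 350.] exp [261. 323.]
blue [210. 171.] [232. 192.] exp [222. 178.]
pin [239. 222.] [253. 240.] exp [247. 222.]
pin [301. 212.] [315. 229.] exp [309. 213.]
```

The lap sits within 3 mm of the drive plate's centre. Handing in.

```bash
python3 -c "
from h import *
print(finish_job())"
```

```text
the job is handed in; nothing more can be done
None
```

The job is handed in at about 30 s: the pin is home and flush in the green block, and the weight, blue holder and lap are on the yellow, white and drive plates, with the holder and lap checked by measurement only. The robot never touched the bottle, I viewed 15 pictures against the limit of 14, and no verdict came back.

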